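# Lock out the bench grinder

### The job

Lock out the grinder at its isolator box: turn the red handle clockwise to its OFF stop, then push the blue tab of the locking slide left (towards the handle) fully home, then hang the red lockout hasp by its steel ring on the brass peg so that it hangs down the sloping panel. Last, press the green start button fully in and let it go, to prove that the machine is dead; all must stay as set. Do not press the button before the handle is off, and leave the loose spanner where it lies.

Things in the scene. Friction and masses are not known exactly. Their poses are not given: they have to be found in the camera images.
- panel: sloping panel of the fixed grey isolator box, 180 mm up the slope, 300 mm wide. Origin: centre of the panel's surface (77 mm above the bench). x points up the slope (28 degrees above level, away from the robot at yaw 0), y across the panel to the left, z square out of the panel. Front edge 35 mm high, back edge 120 mm.
- handle (a joint): red rotary handle, rad: 0 = ON (bar along panel x), 1.57 = OFF stop (bar along panel y); grows clockwise seen from above. The bar is 64 mm long, 14 mm wide and stands 11 to 37 mm above the panel over a red disc 52 mm across; axis at panel x +15, y +95 mm. White mark on the bar's up-slope end. Stays where it is left (0.06 N m).
- handle_top (a point): centre of the top of the red handle, on its axis, 37 mm above the panel
- slide (a joint): locking slide, m, 0 = open, 0.045 = fully home against its stop; grows towards the panel's +y (to the left, towards the handle). Friction 2 N, stays where it is left.
- slide_tab (a point): centre of the top of the slide's upright blue tab, 20 mm along panel x, 12 mm along panel y, standing 5 to 30 mm above the panel; this point is 30 mm above the panel. The tab lies at panel x +20 mm, y -5 mm when open and y +40 mm when home; 6 mm high rails on either side.
- peg_foot (a point): foot of the round brass peg on the panel's surface, at panel x +50, y -90 mm; axes as the panel's. The peg is 12 mm in diameter and stands 40 mm square out of the panel along z.
- hasp: loose red lockout hasp, 160 g, lying flat: red body plate 70 x 42 x 10 mm with six 8 mm holes, and a steel ring on its +x end. Origin: centre of the underside of the red plate; x along the plate towards the ring, z up. The plate is gripped across its 42 mm width (along y).
- hasp_eye (a point): centre of the hasp's ring, 58 mm from the origin along the hasp's x and 5 mm above its underside; the ring is a 9 mm round bar, 33 mm inside diameter, 51 mm outside
- start (a joint): green start button, m, 0 = out, 0.006 = fully pressed into the panel; springs back, about 5 N fully in
- start_top (a point): centre of the button's top face, 28 mm in diameter, at panel x -60, y +20 mm; it is pressed along the panel's -z
- spanner: loose bright steel combination spanner, 29 x 160 x 6 mm, lying flat on the bench along its y; a bystander. Origin: centre of its underside

How it is judged:
By the outcome, as a careful person would: the job done as asked, in the order asked, and still so for the second after the job is handed in, with the robot touching nothing.
It also fails if it takes over 72 s, if anything falls off the work surface, if the arm or the gripper's body presses on something with over 40 N, if the wrist force passes 120 N, or if a joint passes its speed limit or range.

### The arm

A 7-joint arm with a two-finger parallel gripper is mounted at the origin on a cart in front of the work surface, level with it; the furniture and walls round the work are solid. World frame = base frame: x ahead of the robot, y to its left, z up, the work surface at z = 0. Lengths are in m, angles in rad, forces in N, time in s.
With the tool pointing down it reaches from about 0.4 to 0.875 m from the base axis. Payload 19.3 kg.
Tool frame: the origin (TCP) lies midway between the tips of the shut fingers; the grasp point (between the pads) lies bot.tcp_to_grasp behind it (bot.tcp_to_grasp is the distance from the TCP to the grasp point, in m); z points along the fingers, y is the line along which they close (so a half turn about z gives the same grasp; the last joint's range is limited). The gripper opens to 85 mm and grips with 20 to 120 N. Pads are 22 mm wide; open, the fingers measure 114 mm over their backs; the gripper's body (76 mm by 85 mm) begins 54 mm behind the grasp point. The pads swing forward as they close: fully open they stand 13 mm farther back than shut.
Start: joints at [1.133, 0.521, -0.036, 1.599, 0.021, 1.021, -0.113], TCP at [0.225, -0.583, 0.2] pointing down, gripper open.
Joint ranges: [-2.91, 2.91], [-0.3, 2.13], [-1.5, 1.42], [0.17, 2.43], [-1.26, 4.41], [0.16, 1.93], [-2.52, 2.52]. Speed limits (rad/s): [1.89, 1.89, 2.39, 2.39, 3.01, 3.01, 3.01].

### API

Orientations are given as [roll, pitch, yaw] about the fixed x, y, z axes, in that order (R = Rz(yaw) Ry(pitch) Rx(roll)).
In Python, from workcell import observe, imaging, bot gives the robot as it stands.
- The arm moves only by the tool send_rows, never from a script. Its argument "plan" is text: rows parted by semicolons, each of 7 numbers parted by spaces: the shift along the tool's x, y, z in m, then the turn, a rotation vector about the tool's x, y, z in degrees, then the finger opening in m, from 0 to 0.0854. In form: dx dy dz rx ry rz claw; .... A call has 1 to 10 rows; each row is the pose to reach, as a shift and turn from the pose commanded when the call began, along the tool's axes at that moment; what a row does not reach only later rows make up. A row lasts 1/12 s, in which the tool goes at most 41.7 mm and 7.16 degrees, less where a joint would pass 70% of its speed; a pose out of reach is approached as far as the arm can. A call with a gripper value outside its range is refused whole. The fingers move at their own pace and stop on an object; "grip_force" is the grip in N (left out, the last holds). Time passes only in rows, so rows that repeat a pose let the fingers close. It gives the time, the measured TCP pose, the force, the opening and the grip force at its end, in the units of the state.
- observe(): the state, without advancing time (a new reading comes with each control period).
- imaging.grab_frame(name): name is "scene" or "side" or "wrist"; returns a dict with "color" (480x640x3 uint8, red, green, blue), "fx", "fy", "cx", "cy" (pixels), "eye" and "orientation" of the camera in the world; the wrist camera has in their place "tool_from_camera" (4x4, takes a point from camera to tool coordinates, whose origin is the TCP and whose axes are the flange's). Camera axes: x right, y down, z forward; pixel columns grow to the right and rows downward; lengths in m; the calibration is good to about 2 mm. The wrist camera is an equidistant fisheye: a pixel r from the principal point sees the ray r / f radians off the axis. A picture is of the moment at which its call begins: read the wrist's pose just before it. There is no depth.
- bot.job_done(): hands the job in; it is judged then, once.
The state is a dict: "clock": time; "qpos": joint angles; "qd": joint speeds; "joint_efforts": joint torques, N m; "position": TCP position; "tool_rot": TCP orientation; "force": force on the tool from outside, world axes, zero at the start; "moment": the same for the moment, N m; "grip_width": finger opening in m; "finger_force": force on a finger pad.
Only numpy, scipy, OpenCV 4.12 (cv2) and the standard library are available. Lean on these libraries where they do the work, as an engineer would, in place of code of your own. Each camera call takes 0.05 s, during which the arm holds its last target. There are 200 camera calls.

## Working session

There is one attempt and no reset: what is moved stays moved. The work goes in short steps, Python scripts to look and compute and a tool call to move; the robot and the scene stay as the last step left them, time stands still between calls to the robot, and variables do not carry over. Pictures are saved under pics/ and viewed, at most 10 in all, crops included, and the job is handed in when it is done.

Besides the shell and the picture viewer there is one more tool, called after "Call:" in YAML: its name, and indented under it one key for each argument. send_rows: Moves the arm, as the interface text tells. Its arguments: {"type":"object","properties":{"plan":{"type":"string"},"grip_force":{"type":"number"}},"required":["plan"]}

```bash
mkdir -p pics
python3 - <<'E'
from workcell import observe, imaging, bot
import cv2
s=observe();print(s,bot.tcp_to_grasp)
for n in("scene","side"):
    f=imaging.grab_frame(n);cv2.imwrite(f"pics/{n}0.png",f["color"][:,:,::-1]);print({k:v for k,v in f.items() if k!="color"})
E
```

```text
{'clock': 0.0, 'qpos': array([ 1.13282002,  0.52202654, -0.0363391 ,  1.59999404,  0.02120699,
        1.02108303, -0.1127811 ]), 'qd': array([ 3.14551909e-04,  8.79257363e-04, -8.20126630e-08, -5.62515126e-04,
        1.31120876e-03,  7.12073514e-04, -6.37255934e-04]), 'joint_efforts': array([-3.18114346e-06, -9.27130437e+01,  1.98009767e+00, -3.69933414e+01,
        1.78544316e-02,  8.52772209e-03, -7.02190459e-05]), 'position': array([ 0.22455101, -0.58287827,  0.19942281]), 'tool_rot': array([-3.14046975e+00,  7.96407599e-05,  3.67798826e-01]), 'force': array([0.24559949, 0.18972537, 0.04460844]), 'moment': array([0.0166863 , 0.01253702, 0.00354784]), 'finger_force': 0.0, 'grip_width': 0.08561708630781557} 0.0187
{'fx': 604.3839326803043, 'fy': 604.3839326803043, 'cx': 323.3243646911497, 'cy': 242.5050914844735, 'eye': array([-0.21472562, -1.29309731,  0.80535927]), 'orientation': array([-2.01321098,  0.01840682, -0.54044522])}
{'fx': 533.6847140564751, 'fy': 533.6847140564751, 'cx': 316.0885417958534, 'cy': 239.1759713884382, 'eye': array([0.24553986, 1.12930454, 0.52099107]), 'orientation': array([-1.91325996,  0.00378966, -2.84854291])}
```

View pics/scene0.png

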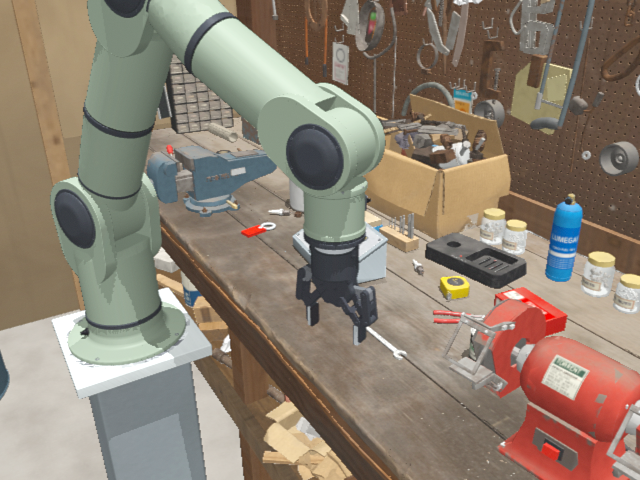

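View pics/side0.png

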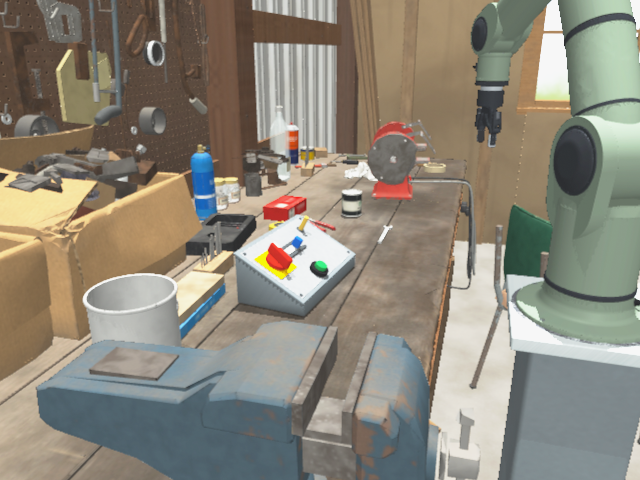

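The scene view shows the hasp at about (258,229), the box half hidden behind the gripper at about (350,250), and the spanner at about (385,340). The side view shows the panel with the handle (279,258), tab (297,243), peg (304,224) and button (320,268). I'll enlarge both areas.

Run:
```python
import cv2,numpy as np
a=cv2.imread("pics/side0.png")[205:320,225:365];b=cv2.imread("pics/scene0.png")[205:265,225:305]
a=cv2.resize(a,None,fx=4,fy=4,interpolation=cv2.INTER_CUBIC);b=cv2.resize(b,None,fx=3,fy=3,interpolation=cv2.INTER_CUBIC)
c=np.zeros((460,800,3),np.uint8);c[:,:560]=a;c[:180,560:]=b
cv2.imwrite("pics/crop0.png",c)
```

```text
(no output)
```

View pics/crop0.png

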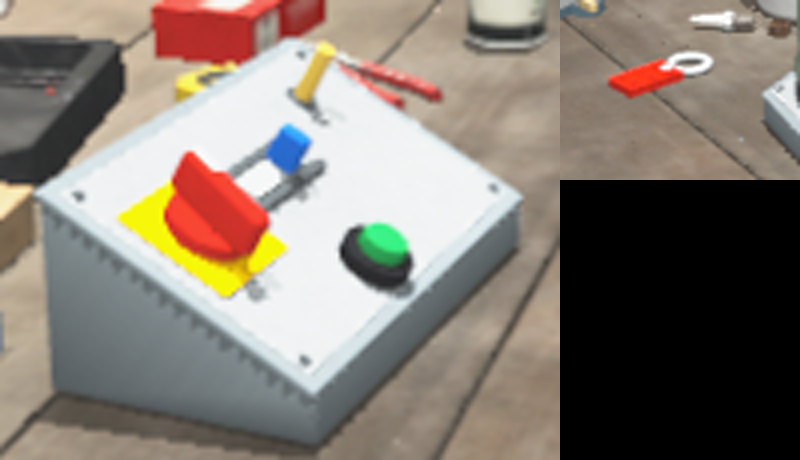

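The crop shows the panel corners at (38,193), (317,392), (522,198), (285,40), the peg foot (305,98) and top (325,47). The hasp ring is at (688,64) and its plate at (648,77).

```bash
cat > h.py <<'E'
import numpy as np, cv2
from scipy.spatial.transform import Rotation as R
from scipy.optimize import least_squares
from workcell import observe, imaging, bot
CAM={"scene":(604.384,323.324,242.505,[-0.21472562,-1.29309731,0.80535927],[-2.01321098,0.01840682,-0.54044522]),
"side":(533.685,316.0885,239.176,[0.24553986,1.12930454,0.52099107],[-1.91325996,0.00378966,-2.84854291])}
def rot(e): return R.from_euler('xyz',e).as_matrix()
def proj(n,P):
    f,cx,cy,e,o=CAM[n]; p=(np.atleast_2d(P)-e)@rot(o); return np.c_[cx+f*p[:,0]/p[:,2],cy+f*p[:,1]/p[:,2]]
def hit(n,uv,z):
    f,cx,cy,e,o=CAM[n]; d=rot(o)@[(uv[0]-cx)/f,(uv[1]-cy)/f,1]; e=np.array(e); return e+d*(z-e[2])/d[2]
def panelR(yaw): return R.from_euler('z',yaw).as_matrix()@R.from_euler('y',-np.radians(28)).as_matrix()
def wrist_T():
    s=observe(); T=np.eye(4);T[:3,:3]=rot(s["tool_rot"]);T[:3,3]=s["position"]; return T
def wgrab(name):
    T=wrist_T(); f=imaging.grab_frame("wrist"); cv2.imwrite(f"pics/{name}.png",f["color"][:,:,::-1])
    W=T@f["tool_from_camera"]; np.savez(f"pics/{name}.npz",W=W,T=T,k=[f["fx"],f["fy"],f["cx"],f["cy"]]); return f
def wray(name,uv):
    d=np.load(f"pics/{name}.npz"); fx,fy,cx,cy=d["k"]; a=(uv[0]-cx)/fx; b=(uv[1]-cy)/fy; r=np.hypot(a,b)
    v=np.array([a/r*np.sin(r),b/r*np.sin(r),np.cos(r)]) if r>0 else np.array([0,0,1.])
    return d["W"][:3,3], d["W"][:3,:3]@v
def wproj(name,P):
    d=np.load(f"pics/{name}.npz"); fx,fy,cx,cy=d["k"]; p=(np.atleast_2d(P)-d["W"][:3,3])@d["W"][:3,:3]
    r=np.arctan2(np.hypot(p[:,0],p[:,1]),p[:,2]); h=np.hypot(p[:,0],p[:,1]); return np.c_[cx+fx*r*p[:,0]/h,cy+fy*r*p[:,1]/h]
def whit(name,uv,z):
    e,d=wray(name,uv); return e+d*(z-e[2])/d[2]
def tri(*rays):
    A=sum(np.eye(3)-np.outer(d,d) for e,d in rays); b=sum((np.eye(3)-np.outer(d,d))@e for e,d in rays); return np.linalg.solve(A,b)
def go(P,Rm,fr=None):
    "shift and rotvec (deg) in tool axes from the measured pose (or fr=(P,R))"
    T=wrist_T() if fr is None else None
    p0,r0=(T[:3,3],T[:3,:3]) if fr is None else fr
    print("shift mm",np.round(r0.T@(np.array(P)-p0)*1000,1),"rot deg",np.round(np.degrees(R.from_matrix(r0.T@Rm).as_rotvec()),2))
E
python3 - <<'E'
from h import *
c=np.array([[38,193],[317,392],[522,198],[285,40],[305,98],[325,47]])/4+[225,205]
L=np.array([[90,150,0],[-90,150,0],[-90,-150,0],[90,-150,0],[50,-90,0],[50,-90,40]])/1e3
f=lambda q:(proj("side",L@panelR(q[3]).T+q[:3])-c).ravel()
r=least_squares(f,[.6,0,.077,0]);print(r.x,np.degrees(r.x[3]),np.round(r.fun,1))
for z in(.005,.01):
  e=hit("scene",(267.7,226.3),z);p=hit("scene",(254.3,230.7),z);print(e,p,np.linalg.norm(e-p),np.degrees(np.arctan2(*(e-p)[1::-1])))
p=r.x[:3];Rp=panelR(r.x[3])
for n,l in dict(handle=[15,95,37],tab=[20,-5,30],peg=[50,-90,0],start=[-60,20,12]).items(): print(n,p+Rp@np.array(l)/1e3)
print(imaging.grab_frame("wrist")["tool_from_camera"])
print(hit("scene",(372,330),0),hit("scene",(400,354),0))
E
```

```text
[ 0.61082533  0.04846775  0.07952833 -0.12366041] -7.085219695149643 [ 0.1 -0.1  0.1  0.4 -0.4 -0.5  1.1 -0.6 -1.4  0.4  0.4  0.3]
[0.55275058 0.37066605 0.005     ] [0.50054536 0.36276494 0.005     ] 0.05279973953023108 8.606242341009462
[0.547956  0.3602722 0.01     ] [0.49607692 0.35242044 0.01      ] 0.05246988928978696 8.606242341009166
handle [0.61844843 0.14325126 0.11923946]
tab [0.61375611 0.04306499 0.11540619]
peg [ 0.6435345  -0.04629038  0.1030019 ]
start [0.55512929 0.07554436 0.0619554 ]
[[ 8.54163885e-04 -9.60018740e-01 -2.79934437e-01  7.11469136e-02]
 [ 9.99999635e-01  8.23747340e-04  2.26305452e-04  6.75196805e-04]
 [ 1.33377724e-05 -2.79934528e-01  9.60019094e-01 -1.74544256e-01]
 [ 0.00000000e+00  0.00000000e+00  0.00000000e+00  1.00000000e+00]]
[ 0.49430527 -0.30764913  0.        ] [ 0.49169604 -0.41962734  0.        ]
```

Panel fit: residuals under 1.5 px, z 0.0795 against 0.077 nominal, so the pose is plausible. Next is a move to a view point above the handle.

```bash
cat >> h.py <<'E'
PN=np.array([.6108,.0485,.0785]); YAW=-.1237
def pp(x,y,z): return PN+panelR(YAW)@np.array([x,y,z])/1e3
def pR(deg): # tool x turned from -panel x clockwise by deg, tool z = -panel z
    a=np.radians(deg); X=np.array([-np.cos(a),np.sin(a),0]);Z=np.array([0,0,-1.]);return panelR(YAW)@np.c_[X,np.cross(Z,X),Z]
E
python3 -c "
from h import *
go(pp(15,95,150),pR(0)); print(pp(15,95,150))"
```

```text
shift mm [ 581.8 -561.1  -18. ] rot deg [ -36.89   -9.31 -147.89]
[0.56578192 0.14982881 0.21798421]
```

Call:
send_rows:
  plan: "0.29 -0.28 -0.04 -18 -5 -74 0.0854;0.29 -0.28 -0.04 -18 -5 -74 0.0854;0.29 -0.28 -0.04 -18 -5 -74 0.0854;0.29 -0.28 -0.04 -18 -5 -74 0.0854;0.29 -0.28 -0.04 -18 -5 -74 0.0854;0.29 -0.28 -0.04 -18 -5 -74 0.0854;0.29 -0.28 -0.04 -18 -5 -74 0.0854;0.29 -0.28 -0.04 -18 -5 -74 0.0854;0.29 -0.28 -0.04 -18 -5 -74 0.0854;0.29 -0.28 -0.04 -18 -5 -74 0.0854"

```text
clock: 0.98
position: [0.3958, -0.2146, 0.2406]
tool_rot: [2.954, 0.222, 1.576]
force: [1.2, -0.3, 0.6]
grip_width: 0.0856
finger_force: 0.0
```

```bash
python3 -c "
from h import *
go(pp(15,95,150),pR(0)); print(observe()['qpos'])"
```

```text
shift mm [359.6 179.6 -25.1] rot deg [-19.84  -5.16 -77.95]
[ 0.65747229  0.06488147 -0.44520177  2.18824178  0.31854254  0.68456458
  0.0158357 ]
```

Call:
send_rows:
  plan: "0.36 0.18 -0.025 -19.8 -5.2 -78 0.0854;0.36 0.18 -0.025 -19.8 -5.2 -78 0.0854;0.36 0.18 -0.025 -19.8 -5.2 -78 0.0854;0.36 0.18 -0.025 -19.8 -5.2 -78 0.0854;0.36 0.18 -0.025 -19.8 -5.2 -78 0.0854;0.36 0.18 -0.025 -19.8 -5.2 -78 0.0854;0.36 0.18 -0.025 -19.8 -5.2 -78 0.0854;0.36 0.18 -0.025 -19.8 -5.2 -78 0.0854;0.36 0.18 -0.025 -19.8 -5.2 -78 0.0854;0.36 0.18 -0.025 -19.8 -5.2 -78 0.0854"

```text
clock: 1.82
position: [0.5687, 0.1499, 0.2174]
tool_rot: [3.1, 0.474, 2.847]
force: [0.3, 0.1, -1.1]
grip_width: 0.0854
finger_force: 0.0
```

```bash
python3 -c "
from h import *
go(pp(15,95,150),pR(0)); print(observe()['qpos']); wgrab('w1')
print(np.round(wproj('w1',[pp(15,95,37),pp(15+32,95,37),pp(15-32,95,37),pp(20,-5,30),pp(50,-90,0),pp(50,-90,40),pp(-60,20,12),pp(90,150,0),pp(-90,150,0),pp(-90,-150,0),pp(90,-150,0)])))"
```

```text
shift mm [ 2.2 -0.8 -1.8] rot deg [-2.18 -0.66 -8.71]
[ 0.07512361  0.35086302 -0.77317735  2.04405916  0.96415338  0.73929174
 -0.04832266]
[[326. 220.]
 [332. 258.]
 [320. 181.]
 [211. 241.]
 [152. 271.]
 [134. 286.]
 [227. 142.]
 [396. 280.]
 [372.  84.]
 [ 77. 150.]
 [119. 310.]]
```

View pics/w1.png

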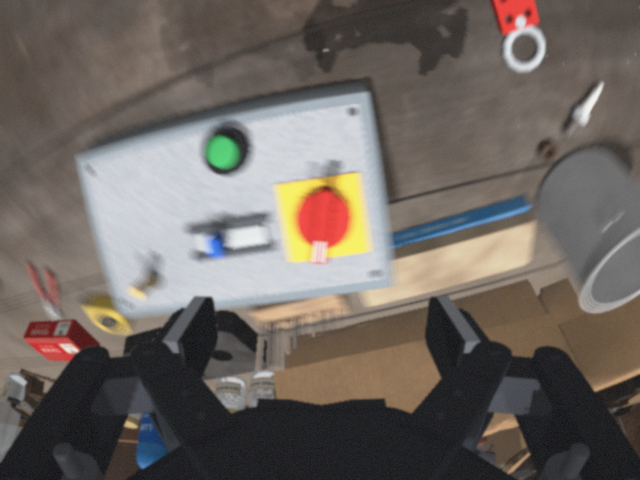

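The wrist view (slightly blurred, the wrist was still turning) shows the handle at (325,217), white mark (319,252), tab (213,245), peg (150,275) and button (224,150). The hasp ring is at (524,48). Predictions match within about 5 px. I'll settle and look again, sharper.

Call:
send_rows:
  plan: "0.002 0 -0.002 -2.2 -0.7 -8.7 0.05;0.002 0 -0.002 -2.2 -0.7 -8.7 0.05;0.002 0 -0.002 -2.2 -0.7 -8.7 0.05;0.002 0 -0.002 -2.2 -0.7 -8.7 0.05"

```text
clock: 2.2
position: [0.5654, 0.1461, 0.2186]
tool_rot: [3.141, 0.489, 3.007]
force: [-0.5, 0.1, -0.5]
grip_width: 0.05
finger_force: 0.0
```

```bash
python3 -c "
from h import *
go(pp(15,95,150),pR(0)); wgrab('w2')
print(np.round(wproj('w2',[pp(15,95,37),pp(15+32,95,37),pp(15-32,95,37),pp(20,-5,30),pp(50,-90,0),pp(50,-90,40),pp(-60,20,12),pp(90,150,0),pp(-90,150,0),pp(-90,-150,0),pp(90,-150,0)])))
im=cv2.imread('pics/w2.png')[0:340,60:580];cv2.imwrite('pics/w2c.png',cv2.resize(im,None,fx=1.5,fy=1.5,interpolation=cv2.INTER_CUBIC))"
```

```text
shift mm [0.4 3.8 0.5] rot deg [-0.24  0.02 -0.55]
[[327. 221.]
 [327. 259.]
 [327. 181.]
 [208. 226.]
 [141. 249.]
 [122. 262.]
 [237. 129.]
 [384. 287.]
 [389.  93.]
 [ 80. 115.]
 [101. 284.]]
```

View pics/w2c.png

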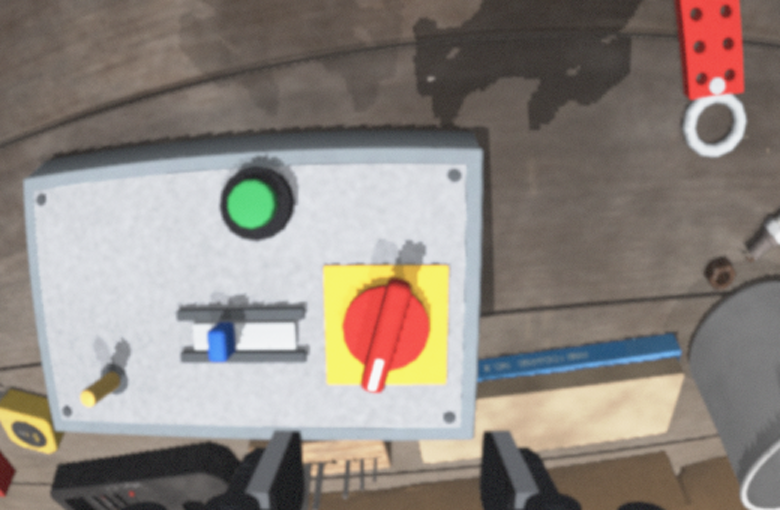

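Sharp now. In the crop: panel corners (479,148), (472,437), (25,181), (57,430); peg foot (114,377) and tip (88,399); button (251,204). The handle bar runs from (400,284) to the white end (372,388), already turned about 14° clockwise. The hasp ring is at (715,125) and the plate end at about (717,88). I'll refit with both views.

Run:
```python
from h import *
c=np.array([[38,193],[317,392],[522,198],[285,40],[305,98],[325,47]])/4+[225,205]
L=np.array([[90,150,0],[-90,150,0],[-90,-150,0],[90,-150,0],[50,-90,0],[50,-90,38]])/1e3
w=np.array([[472,437],[479,148],[25,181],[57,430],[114,377],[88,399]])/1.5+[60,0]
def f(q,parts=(1,1)):
    P=L@panelR(q[3]).T+q[:3]; return np.r_[parts[0]*(proj("side",P)-c).ravel(),parts[1]*(wproj("w2",P)-w).ravel()]
for pt in((1,1),(0,1)):
    r=least_squares(f,[.6,0,.077,0],args=(pt,));print(np.round(r.x,4),np.round(r.fun,1))
    q=r.x; Rp=panelR(q[3])
    def onp(uv,h): # panel coords of the wrist ray at height h
        e,d=wray("w2",np.array(uv)/1.5+[60,0]); e=Rp.T@(e-q[:3])*1e3; d=Rp.T@d; return np.round((e+d*(h-e[2])/d[2])[:2],1)
    print("bar ends",onp((400,284),37),onp((372,388),37),"button",onp((251,204),12),"tab",onp((217,340),30),"disc",onp((386,328),11))
for n,z in((('ring',(715,125)),.0045),(('plate end',(717,98)),.01),(('plate left top',(682,20)),.01),(('plate right',(741,20)),.01)):
    print(n,whit("w2",np.array(n[1])/1.5+[60,0],z))
```

```text
[ 0.6154  0.0399  0.0777 -0.1244] [-0.1 -1.  -0.8 -0.9 -1.3 -1.2  0.6 -1.  -2.  -0.1 -0.6  0.5  0.1 -0.8
  0.  -0.1 -0.7 -0.4 -0.6 -0.8  0.5  0.7  0.2 -1.1]
bar ends [-14.5 103.1] [43.3 87.3] button [-58.9  18.5] tab [16.7 -1.5] disc [15.5 95.1]
[ 0.6158  0.0398  0.0779 -0.1243] [-0.  -0.  -0.  -0.  -0.  -0.   0.  -0.  -0.  -0.  -0.   0.   0.1 -0.4
  0.   0.3 -0.7  0.  -0.5 -0.4  0.6  1.1  0.3 -0.7]
bar ends [-14.9 103.1] [42.9 87.3] button [-59.3  18.5] tab [16.3 -1.5] disc [15. 95.]
('ring', (715, 125)) [0.55693327 0.36994759 0.0045    ]
('plate end', (717, 98)) [0.53490098 0.36525062 0.01      ]
('plate left top', (682, 20)) [0.48307795 0.33391528 0.01      ]
('plate right', (741, 20)) [0.47926373 0.37760314 0.01      ]
```

```bash
sed -i 's/^PN=.*/PN=np.array([.6156,.0398,.0778]); YAW=-.1244/' h.py; python3 -c "
from h import *
go(pp(15,95,60),pR(15.3)); go(pp(15,95,15),pR(15.3))"
```

```text
shift mm [-4.5 -4.  93.9] rot deg [-0.22  0.05 14.78]
shift mm [ -4.5  -3.8 138.9] rot deg [-0.22  0.05 14.78]
```

Call:
send_rows:
  plan: "-0.0045 -0.004 0.04 0 0 7 0.05;-0.0045 -0.004 0.08 0 0 14.8 0.05;-0.0045 -0.004 0.1 -0.2 0 14.8 0.05;-0.0045 -0.004 0.12 -0.2 0 14.8 0.05;-0.0045 -0.004 0.139 -0.2 0 14.8 0.05;-0.0045 -0.004 0.139 -0.2 0 14.8 0.05;-0.0045 -0.004 0.139 -0.2 0 14.8 0.05"
  grip_force: 40

```text
clock: 2.83
position: [0.6331, 0.1336, 0.0974]
tool_rot: [3.003, 0.47, 2.718]
force: [0.7, 0.7, 0.1]
grip_width: 0.0498
finger_force: 0.0
```

```bash
python3 -c "
from h import *
go(pp(15,95,15),pR(15.3))"
```

```text
shift mm [-0.7 -0.  -0.4] rot deg [-0.02 -0.03  0.07]
```

Call:
send_rows:
  plan: "0 0 0 0 0 0 0;0 0 0 0 0 0 0;0 0 0 0 0 0 0;0 0 0 0 0 0 0;0 0 0 0 0 0 0"

```text
clock: 3.25
position: [0.6337, 0.1335, 0.0986]
tool_rot: [3.002, 0.472, 2.718]
force: [-0.1, -0.4, -0.9]
grip_width: 0.0001
finger_force: 0.0
```

Call:
send_rows:
  plan: "0 0 0 0 0 7 0;0 0 0 0 0 14 0;0 0 0 0 0 21 0;0 0 0 0 0 28 0;0 0 0 0 0 35 0;0 0 0 0 0 42 0;0 0 0 0 0 49 0;0 0 0 0 0 56 0;0 0 0 0 0 62 0;0 0 0 0 0 67 0"

```text
clock: 4.08
position: [0.6336, 0.1335, 0.0983]
tool_rot: [2.655, 0.061, 1.562]
force: [-1.2, 1.3, -0.7]
grip_width: -0.0
finger_force: 0.0
```

Call:
send_rows:
  plan: "0 0 0 0 0 4 0;0 0 0 0 0 7 0;0 0 0 0 0 9 0;0 0 0 0 0 9 0"

```text
clock: 4.42
position: [0.6335, 0.1335, 0.0982]
tool_rot: [2.652, -0.011, 1.427]
force: [-0.3, -0.3, 0.9]
grip_width: -0.0
finger_force: 0.0
```

```bash
python3 -c "
from h import *
go(pp(15,95,15),pR(90)); s=observe();print(s['moment'],s['qpos'],s['grip_width'])"
```

```text
shift mm [-0.2 -0.   0.1] rot deg [ 0.07 -0.02 -1.3 ]
[ 0.10161642  0.50385612 -0.05435835] [-0.03509665  0.58232992 -0.53659298  2.04418917  1.37037042  0.54779888
 -1.79193386] -2.740892962400269e-06
```

The fingers shut to 0, so they missed the bar. I'll look.

```bash
python3 -c "
from h import *
wgrab('w3'); f=imaging.grab_frame('side')['color'][:,:,::-1]
a=cv2.imread('pics/w3.png'); b=cv2.resize(f[190:320,215:375],(480,390),interpolation=cv2.INTER_CUBIC)
c=np.zeros((390,800,3),np.uint8);c[:,:480]=b;c[:240,480:]=cv2.resize(a,(320,240));cv2.imwrite('pics/m3.png',c)
print(wproj('w3',[pp(15,95,37),pp(15,95,15),pp(47,95,37)]))"
```

```text
[[319.41024998 293.63716756]
 [319.52927609 275.36185208]
 [389.73739229 291.57525498]]
```

View pics/m3.png

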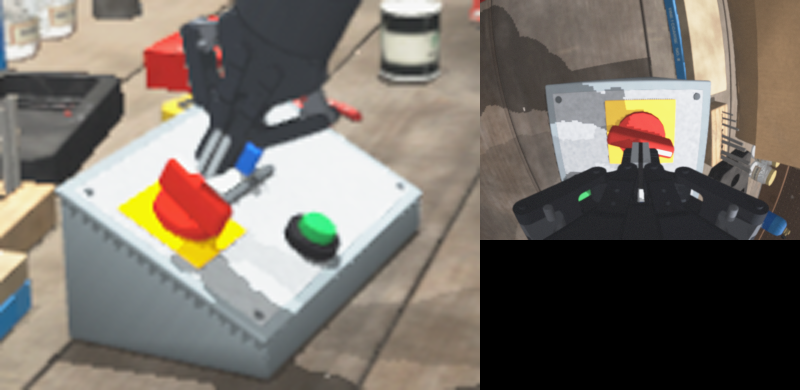

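Run:
```python
from h import *
print("tcp side",proj("side",wrist_T()[:3,3]),"handle top",proj("side",pp(15,95,37)), "crop", (proj("side",[wrist_T()[:3,3],pp(15,95,37),pp(90,150,0),pp(-90,150,0)])-[215,190])*3)
a=cv2.imread('pics/w3.png')[150:350,200:450];b=cv2.resize(a,None,fx=3.0,fy=3.0,interpolation=cv2.INTER_CUBIC);cv2.imwrite('pics/w3c.png',b)
```

```text
tcp side [[277.78865335 258.17120056]] handle top [[281.88367417 250.39650543]] crop [[188.36596005 204.51360167]
 [200.65102252 181.18951629]
 [ 57.94906345 186.62705151]
 [265.12488146 336.18027918]]
```

View pics/w3c.png

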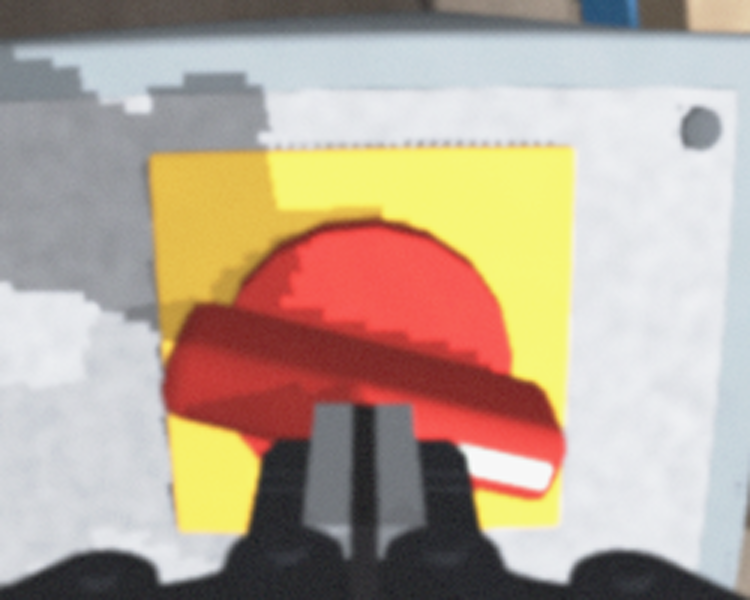

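Run:
```python
from h import *
T=wrist_T()
for z in(0,-10,-20,-25,-30,-40):
    P=[T[:3,3]+T[:3,:3]@(np.array([x,0,z])/1e3) for x in(-11,0,11)]
    print(z,np.round(wproj("w3",P)[:,1],1),np.round((proj("side",P)-[215,190])[1]*3))
```

```text
0 [294.8 275.1 254.5] [188. 205.]
-10 [303.3 282.9 261.4] [194. 194.]
-20 [312.8 291.5 269. ] [199. 183.]
-25 [317.9 296.2 273.2] [202. 178.]
-30 [323.3 301.1 277.6] [205. 173.]
-40 [334.9 311.9 287.2] [211. 162.]
```

Run:
```python
from h import *
p=np.array([.22455,-.58288,.1994]); Rm=rot([-3.1405,0,.3678])
for z in(0,-13,-30,-50): print(z,np.round(proj("scene",[p+Rm@(np.array([0,y,z])/1e3) for y in(-50,0,50)]),0).tolist())
a=cv2.imread("pics/scene0.png")[255:355,285:390];g=a.max(axis=2)<75
n,l,st,_=cv2.connectedComponentsWithStats(g.astype(np.uint8))
ys,xs=np.nonzero(g)
for lo,hi in((295,325),(345,380)):
    m=(xs+285>=lo)&(xs+285<hi); i=np.argmax(ys[m]); print(xs[m][i]+285,ys[m][i]+255)
```

```text
0 [[313.0, 345.0], [337.0, 356.0], [361.0, 367.0]]
-13 [[313.0, 339.0], [337.0, 349.0], [361.0, 360.0]]
-30 [[313.0, 331.0], [337.0, 341.0], [361.0, 351.0]]
-50 [[313.0, 321.0], [336.0, 331.0], [362.0, 341.0]]
311 325
359 341
```

Three cameras agree: the visible fingertips sit about 35 mm behind the reported TCP, so the fingers closed above the bar. The handle is untouched. I'll turn back and go 30 mm deeper, watching force.

Call:
send_rows:
  plan: "0 0 0 0 0 -7 0.05;0 0 0 0 0 -14 0.05;0 0 0 0 0 -21 0.05;0 0 0 0 0 -28 0.05;0 0 0 0 0 -35 0.05;0 0 0 0 0 -42 0.05;0 0 0 0 0 -49 0.05;0 0 0 0 0 -56 0.05;0 0 0 0 0 -63 0.05;0 0 0 0 0 -70 0.05"

```text
clock: 5.35
position: [0.6335, 0.1334, 0.0981]
tool_rot: [2.955, 0.455, 2.611]
force: [-0.5, -0.3, 0.8]
grip_width: 0.05
finger_force: 0.0
```

Call:
send_rows:
  plan: "0 0 0 0 0 -6 0.05;0 0 0.005 0 0 -6 0.05;0 0 0.012 0 0 -6 0.05;0 0 0.018 0 0 -6 0.05;0 0 0.024 0 0 -6 0.05;0 0 0.03 0 0 -6 0.05;0 0 0.03 0 0 -6 0.05"

```text
clock: 5.93
position: [0.6475, 0.1314, 0.07]
tool_rot: [3.003, 0.47, 2.718]
force: [-0.7, -0.9, -0.3]
grip_width: 0.0502
finger_force: 0.0
```

```bash
python3 -c "
from h import *
go(pp(15,95,-15),pR(15.3)); print(observe()['force'])"
```

```text
shift mm [-0.6  0.3 -1.4] rot deg [-0.02 -0.02  0.05]
[-0.67757904 -0.92337392 -0.33710988]
```

Call:
send_rows:
  plan: "0 0 0 0 0 0 0;0 0 0 0 0 0 0;0 0 0 0 0 0 0;0 0 0 0 0 0 0;0 0 0 0 0 0 0"

```text
clock: 6.35
position: [0.6475, 0.1318, 0.0718]
tool_rot: [3.002, 0.471, 2.719]
force: [-4.6, 1.3, 4.6]
grip_width: 0.013
finger_force: 40.3
```

Call:
send_rows:
  plan: "0 0 -0.002 0 0 7 0;0 0 -0.002 0 0 14 0;0 0 -0.002 0 0 21 0;0 0 -0.002 0 0 28 0;0 0 -0.002 0 0 35 0;0 0 -0.002 0 0 42 0;0 0 -0.002 0 0 49 0;0 0 -0.002 0 0 56 0;0 0 -0.002 0 0 62 0;0 0 -0.002 0 0 67 0"

```text
clock: 7.18
position: [0.6472, 0.1322, 0.0727]
tool_rot: [2.656, 0.06, 1.562]
force: [18.8, 5.7, -21.9]
grip_width: 0.0129
finger_force: 43.0
```

Call:
send_rows:
  plan: "0 0 0 0 0 4 0;0 0 0 0 0 7 0;0 0 0 0 0 9 0;0 0 0 0 0 10 0;0 0 0 0 0 10 0"

```text
clock: 7.6
position: [0.6473, 0.1322, 0.0728]
tool_rot: [2.652, -0.019, 1.413]
force: [18.5, 4.5, -22.8]
grip_width: 0.0128
finger_force: 46.2
```

```bash
python3 -c "
from h import *
go(pp(15,95,-15),pR(90)); s=observe(); print(s['force'],s['moment'])"
```

```text
shift mm [-0.6 -0.3  1.2] rot deg [ 0.05 -0.07 -2.22]
[ 18.51820089   4.50694554 -22.75428318] [ 0.69165932 -0.79762919  1.39789892]
```

The handle stays gripped at the stop. I'll release and retreat.

Call:
send_rows:
  plan: "0 0 0.002 0 0 -2 0;0 0 0.002 0 0 -2 0.05;0 0 0.002 0 0 -2 0.05;0 0 0.002 0 0 -2 0.05;0 0 0.002 0 0 -2 0.05;0 0 -0.03 0 0 -2 0.05;0 0 -0.06 0 0 -2 0.05;0 0 -0.07 0 0 -2 0;0 0 -0.07 0 0 -2 0"

```text
clock: 8.35
position: [0.6141, 0.1366, 0.1376]
tool_rot: [2.649, -0.003, 1.444]
force: [0.8, 1.0, 0.4]
grip_width: 0.0264
finger_force: 0.0
```

```bash
python3 -c "
from h import *
go(pp(20,-36,55),pR(90));go(pp(20,-36,-19),pR(90))
wgrab('w4');print(wproj('w4',[pp(15,95,37),pp(15,95+32,37),pp(15,63,37)]))
a=cv2.imread('pics/w4.png');b=cv2.resize(a[100:400,100:500],None,fx=2,fy=2);cv2.imwrite('pics/w4c.png',b)"
```

```text
shift mm [-131.8    4.2    4. ] rot deg [ 0.23 -0.08 -0.19]
shift mm [-131.9    3.9   78. ] rot deg [ 0.23 -0.08 -0.19]
[[317.49701542 261.70791054]
 [317.20172777 205.69602877]
 [317.80972097 312.24769757]]
```

View pics/w4c.png

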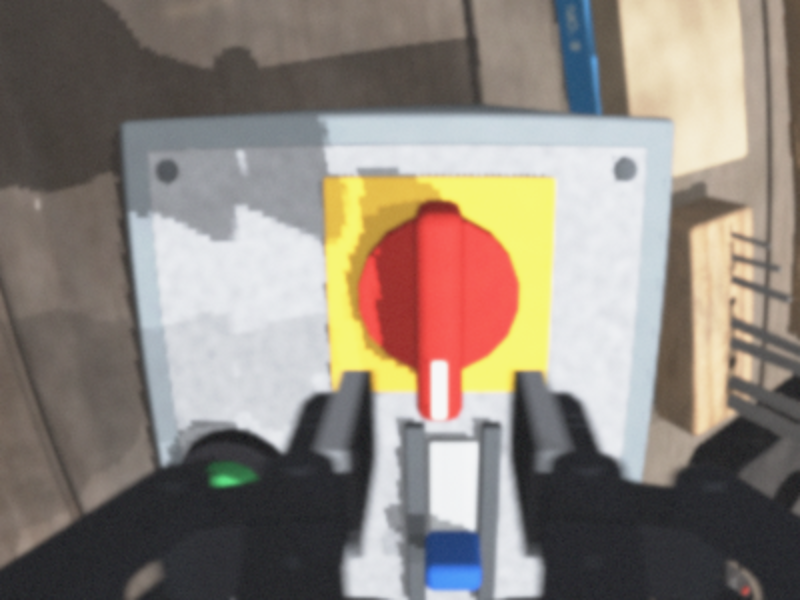

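The picture shows the bar along panel y with the white mark towards the slide: handle OFF. Next the slide.

Call:
send_rows:
  plan: "-0.04 0.002 0.004 0 0 0 0;-0.08 0.004 0.004 0 0 0 0;-0.12 0.004 0.004 0 0 0 0;-0.132 0.004 0.004 0 0 0 0;-0.132 0.004 0.03 0 0 0 0;-0.132 0.004 0.055 0 0 0 0;-0.132 0.004 0.068 0 0 0 0;-0.132 0.004 0.078 0 0 0 0;-0.132 0.004 0.078 0 0 0 0"

```text
clock: 9.15
position: [0.6367, -0.0003, 0.0648]
tool_rot: [2.656, -0.002, 1.443]
force: [-1.9, 0.0, -0.8]
grip_width: 0.0004
finger_force: 0.0
```

```bash
python3 -c "
from h import *
go(pp(20,-36,-19),pR(90));print(observe()['force'])"
```

```text
shift mm [ 1.2  3.3 -4.7] rot deg [-0.15  0.   -0.22]
[-1.88238428  0.01823314 -0.75811207]
```

Call:
send_rows:
  plan: "0.008 0.003 -0.004 0 0 0 0;0.016 0.003 -0.004 0 0 0 0;0.022 0.003 -0.004 0 0 0 0;0.028 0.003 -0.004 0 0 0 0;0.034 0.003 -0.004 0 0 0 0;0.04 0.003 -0.004 0 0 0 0;0.045 0.003 -0.004 0 0 0 0;0.05 0.003 -0.004 0 0 0 0;0.054 0.003 -0.004 0 0 0 0;0.054 0.003 -0.004 0 0 0 0"

```text
clock: 9.98
position: [0.6447, 0.0547, 0.0729]
tool_rot: [2.652, -0.002, 1.445]
force: [-0.4, 0.4, -0.7]
grip_width: -0.0
finger_force: 0.0
```

```bash
python3 -c "
from h import *
go(pp(20,23,-19),pR(90));print(observe()['force'])"
```

```text
shift mm [ 4.6 -1.6  2. ] rot deg [ 0.04 -0.08 -0.15]
[-0.43458972  0.42278497 -0.68436466]
```

Call:
send_rows:
  plan: "0.003 0 0.002 0 0 0 0;0.006 0 0.002 0 0 0 0;0.006 0 0.002 0 0 0 0"

```text
clock: 10.23
position: [0.6463, 0.0592, 0.0708]
tool_rot: [2.652, -0.001, 1.443]
force: [1.1, -1.8, -1.3]
grip_width: 0.0
finger_force: 0.9
```

Call:
send_rows:
  plan: "0.002 0 0 0 0 0 0;0.004 0 0 0 0 0 0;0.004 0 0 0 0 0 0"

```text
clock: 10.48
position: [0.6463, 0.0593, 0.0708]
tool_rot: [2.652, 0.003, 1.438]
force: [-7.0, -17.4, 8.5]
grip_width: -0.0002
finger_force: 9.2
```

```bash
python3 -c "
from h import *
go(pp(20,23,-19),pR(90));print(observe()['force'])"
```

```text
shift mm [-0.1 -1.5 -0.4] rot deg [ 0.04  0.37 -0.32]
[ -7.00464706 -17.42050447   8.5103723 ]
```

The slide stopped at the predicted home spot with 17 N of resistance. Retreat, then on to the hasp.

```bash
cat >> h.py <<'E'
def hR(yaw): # tool down, tool x = -hasp x
    X=-np.array([np.cos(yaw),np.sin(yaw),0]);Z=np.array([0,0,-1.]);return np.c_[X,np.cross(Z,X),Z]
E
python3 -c "
from h import *
T=wrist_T();P=T[:3,3]+T[:3,:3]@np.array([-.006,0,-.11]);print(P)
go([.5,.359,.13],hR(np.radians(10.6)),(P,T[:3,:3]))
print(hit('scene',(190,210),0),hit('scene',(232,208),0),hit('side',(95,330),0),observe()['qpos'])"
```

```text
[0.59433931 0.06045297 0.16791284]
shift mm [ 283.6 -134.7  -29.8] rot deg [  18.95   26.52 -105.69]
[0.38965438 0.66292186 0.        ] [5.22496537e-01 5.97389211e-01 1.11022302e-16] [0.93451898 0.36357361 0.        ] [ 0.11371582  0.63089305 -0.53865218  2.06691575  1.53260762  0.49154864
 -1.79866868]
```

Call:
send_rows:
  plan: "-0.006 0 0 0 0 0 0;-0.006 0 -0.01 0 0 0 0;-0.006 0 -0.05 0 0 0 0.02;-0.006 0 -0.09 0 0 0 0.05;-0.006 0 -0.11 0 0 0 0.07;-0.006 0 -0.11 0 0 0 0.07;-0.006 0 -0.11 0 0 0 0.07"

```text
clock: 11.07
position: [0.5952, 0.0639, 0.1696]
tool_rot: [2.649, -0.002, 1.444]
force: [0.3, -1.0, 1.0]
grip_width: 0.0601
finger_force: 0.0
```

Call:
send_rows:
  plan: "0.14 -0.067 -0.03 9.5 13 -53 0.07;0.14 -0.067 -0.03 9.5 13 -53 0.07;0.14 -0.067 -0.03 9.5 13 -53 0.07;0.14 -0.067 -0.03 9.5 13 -53 0.07;0.14 -0.067 -0.03 9.5 13 -53 0.07;0.14 -0.067 -0.03 9.5 13 -53 0.07;0.14 -0.067 -0.03 9.5 13 -53 0.07;0.14 -0.067 -0.03 9.5 13 -53 0.07;0.14 -0.067 -0.03 9.5 13 -53 0.07"

```text
clock: 11.82
position: [0.5408, 0.2113, 0.1622]
tool_rot: [2.898, 0.126, 2.393]
force: [0.1, -0.1, -0.5]
grip_width: 0.0702
finger_force: 0.0
```

```bash
python3 -c "
from h import *
go([.5,.359,.13],hR(np.radians(10.6)))"
```

```text
shift mm [133.5  74.3  34.4] rot deg [  9.52  13.16 -52.27]
```

Call:
send_rows:
  plan: "0.134 0.074 0.034 9.5 13.2 -52.3 0.07;0.134 0.074 0.034 9.5 13.2 -52.3 0.07;0.134 0.074 0.034 9.5 13.2 -52.3 0.07;0.134 0.074 0.034 9.5 13.2 -52.3 0.07;0.134 0.074 0.034 9.5 13.2 -52.3 0.07;0.134 0.074 0.034 9.5 13.2 -52.3 0.07;0.134 0.074 0.034 9.5 13.2 -52.3 0.07;0.134 0.074 0.034 9.5 13.2 -52.3 0.07;0.134 0.074 0.034 9.5 13.2 -52.3 0.07;0.134 0.074 0.034 9.5 13.2 -52.3 0.07"

```text
clock: 12.65
position: [0.4988, 0.3602, 0.1303]
tool_rot: [3.142, 0.003, -2.966]
force: [-0.3, -0.1, -0.1]
grip_width: 0.0698
finger_force: 0.0
```

Run:
```python
from h import *
go([.5,.359,.13],hR(np.radians(10.6))); print(observe()['qpos'])
f=wgrab('w5'); im=f["color"].astype(int)
m=((im[:,:,0]>140)&(im[:,:,1]<90)&(im[:,:,2]<90)).astype(np.uint8)
n,l,st,ce=cv2.connectedComponentsWithStats(m); i=1+np.argmax(st[1:,4]); print(st[i],ce[i])
ys,xs=np.nonzero(l==i)
P=np.array([whit('w5',(x,y),.01)[:2] for x,y in zip(xs,ys)],np.float32)*1000
r=cv2.minAreaRect(P);print(r, np.round(cv2.boxPoints(r)))
```

```text
shift mm [-1.  -1.4  0.3] rot deg [ 0.    0.16 -0.51]
[-0.02613883  0.85744202 -1.15482021  1.65623601  0.83802261  1.20119008
  0.36381404]
[ 293  176   53   84 3302] [320.21592974 213.00847971]
((498.4635009765625, 357.9913330078125), (69.91104888916016, 43.00498962402344), 10.102405548095703) [[460. 373.]
 [468. 331.]
 [537. 343.]
 [529. 385.]]
```

View pics/w5.png

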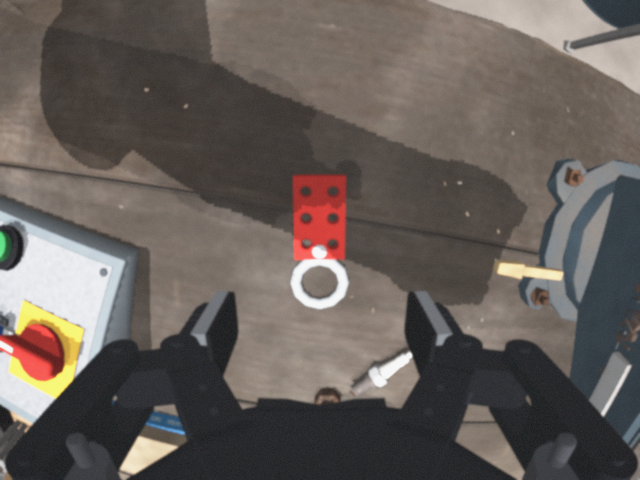

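The wrist view shows the hasp at (320,215), ring at (320,283), between the open fingers. The rectangle measures 69.9 × 43 mm at z = 10 mm, matching its size, so the origin is (0.4985, 0.358) with yaw 10.1°. I'll descend with a 50 mm opening.

```bash
python3 -c "
from h import *
go([.4985,.358,-.025],hR(np.radians(10.1)))"
```

```text
shift mm [  1.1  -1.9 155.6] rot deg [-0.    0.18  0.01]
```

Call:
send_rows:
  plan: "0.001 -0.002 0.04 0 0.2 0 0.051;0.001 -0.002 0.08 0 0.2 0 0.051;0.001 -0.002 0.11 0 0.2 0 0.051;0.001 -0.002 0.135 0 0.2 0 0.051;0.001 -0.002 0.148 0 0.2 0 0.051;0.001 -0.002 0.155 0 0.2 0 0.051;0.001 -0.002 0.155 0 0.2 0 0.051;0.001 -0.002 0.155 0 0.2 0 0.051"

```text
clock: 13.37
position: [0.4991, 0.3582, -0.0225]
tool_rot: [3.141, -0.0, -2.961]
force: [-0.5, 0.4, 0.1]
grip_width: 0.0512
finger_force: 0.0
```

Call:
send_rows:
  plan: "0 0 0.002 0 0 0 0.051;0 0 0.004 0 0 0 0.051;0 0 0.004 0 0 0 0.051"

```text
clock: 13.62
position: [0.4991, 0.3578, -0.0272]
tool_rot: [3.141, -0.0, -2.96]
force: [-0.1, 0.3, 0.4]
grip_width: 0.051
finger_force: 0.0
```

Call:
send_rows:
  plan: "0 0 0.002 0 0 0 0.051;0 0 0.004 0 0 0 0.051;0 0 0.004 0 0 0 0.051"

```text
clock: 13.87
position: [0.4987, 0.3575, -0.032]
tool_rot: [-3.141, -0.002, -2.96]
force: [-0.7, 0.1, -1.3]
grip_width: 0.0507
finger_force: 0.0
```

Call:
send_rows:
  plan: "0 0 0.001 0 0 0 0.051;0 0 0.002 0 0 0 0.051;0 0 0.002 0 0 0 0.051"

```text
clock: 14.12
position: [0.4987, 0.3577, -0.0339]
tool_rot: [-3.142, -0.002, -2.96]
force: [-0.3, -0.6, -0.1]
grip_width: 0.051
finger_force: 0.0
```

Call:
send_rows:
  plan: "0 0 0.001 0 0 0 0.051;0 0 0.002 0 0 0 0.051;0 0 0.002 0 0 0 0.051"

```text
clock: 14.37
position: [0.4988, 0.3579, -0.0345]
tool_rot: [-3.141, -0.001, -2.96]
force: [-5.6, -7.3, 21.6]
grip_width: 0.0511
finger_force: 10.8
```

Bench contact at TCP z = -34.5 mm, so the tip offset is 34.5 mm at this opening. Back off and grip.

Call:
send_rows:
  plan: "0 0 -0.002 0 0 0 0.051;0 0 -0.0035 0 0 0 0.051;0 0 -0.0035 0 0 0 0.03;0 0 -0.0035 0 0 0 0.03;0 0 -0.0035 0 0 0 0.03;0 0 -0.0035 0 0 0 0.03"
  grip_force: 60

```text
clock: 14.87
position: [0.4989, 0.3579, -0.0316]
tool_rot: [-3.142, -0.001, -2.96]
force: [-1.6, -3.4, 13.6]
grip_width: 0.0404
finger_force: 60.0
```

```bash
python3 -c "
from h import *
s=observe();print(s['position'],s['force'],s['grip_width'])"
```

```text
[ 0.49890788  0.35788021 -0.03157955] [-1.64798245 -3.37157011 13.64899667] 0.04037147311649214
```

Call:
send_rows:
  plan: "0 0 -0.01 0 0 0 0.03;0 0 -0.04 0 0 0 0.03;0 0 -0.08 0 0 0 0.03;0 0 -0.12 0 0 0 0.03;0 0 -0.16 0 0 0 0.03;0 0 -0.19 0 0 0 0.03;0 0 -0.2 0 0 0 0.03;0 0 -0.2 0 0 0 0.03"

```text
clock: 15.53
position: [0.4997, 0.3585, 0.1707]
tool_rot: [3.14, 0.002, -2.96]
force: [0.2, -0.1, -1.7]
grip_width: 0.0402
finger_force: 61.7
```

```bash
python3 -c "
from h import *
go(pp(-8,-90,60),pR(0));print(pp(-8,-90,60));print(observe()['qpos'])"
```

```text
shift mm [   4.2 -409.7   43.1] rot deg [  4.38 -27.68  17.14]
[ 0.56947324 -0.04513296  0.12702108]
[-0.00763133  0.81324076 -1.18662174  1.62174098  0.78764656  1.25673589
  0.40683617]
```

Call:
send_rows:
  plan: "0.001 -0.04 0 0.5 -3 2 0.03;0.002 -0.08 0 1 -6 3.5 0.03;0.002 -0.12 0.005 1.5 -9 5 0.03;0.002 -0.16 0.01 2 -12 7 0.03;0.002 -0.2 0.015 2.2 -15 9 0.03;0.003 -0.24 0.02 2.6 -18 11 0.03;0.003 -0.28 0.025 3 -21 13 0.03;0.004 -0.32 0.03 3.5 -24 15 0.03;0.004 -0.36 0.035 4 -26 16 0.03;0.004 -0.39 0.04 4.4 -27.7 17.1 0.03"

```text
clock: 16.37
position: [0.5639, -0.0299, 0.1265]
tool_rot: [-3.137, 0.485, 3.018]
force: [1.3, -2.1, -1.1]
grip_width: 0.0398
finger_force: 61.7
```

```bash
python3 -c "
from h import *
go(pp(-8,-90,60),pR(0));print(observe()['qpos'])"
```

```text
shift mm [ -6.8 -14.4   3. ] rot deg [-0.23 -0.19  0.05]
[ 0.64205126  0.5293934  -0.97672636  2.23668342  1.4847003   0.56597023
 -0.02720639]
```

Call:
send_rows:
  plan: "-0.007 -0.0145 0.003 0 0 0 0.03;-0.007 -0.0145 0.003 0 0 0 0.03;-0.007 -0.0145 0.003 0 0 0 0.03;-0.007 -0.0145 0.003 0 0 0 0.03"

```text
clock: 16.7
position: [0.5707, -0.041, 0.128]
tool_rot: [-3.139, 0.485, 3.02]
force: [0.1, -0.2, -1.8]
grip_width: 0.0399
finger_force: 61.7
```

```bash
python3 -c "
from h import *
go(pp(-8,-90,60),pR(0))
f=wgrab('w6');hsv=cv2.cvtColor(f['color'],cv2.COLOR_RGB2HSV)
T=wrist_T();c=T[:3,3]+T[:3,:3]@np.array([-.058,0,-.0366])
uv=wproj('w6',[c,pp(50,-90,40),pp(50,-90,0)]);print('ring,pegtop,foot',uv)
im=f['color'].astype(int)
u,v=uv[0].astype(int)
m=((hsv[:,:,0]>15)&(hsv[:,:,0]<30)&(hsv[:,:,1]>100)).astype(np.uint8)
n,l,st,ce=cv2.connectedComponentsWithStats(m)
for i in range(1,n):
  if st[i,4]>60: print(st[i],ce[i])
w=((hsv[:,:,1]<40)&(hsv[:,:,2]>170)).astype(np.uint8)
n,l,st,ce=cv2.connectedComponentsWithStats(w)
for i in range(1,n):
  if st[i,4]>150: print('w',st[i],ce[i])
"
```

```text
shift mm [ 1.1 -4.3  0.5] rot deg [-0.05 -0.2   0.14]
ring,pegtop,foot [[322.60731916 411.51244273]
 [314.43073909 347.54032497]
 [315.33801415 317.17880087]]
[ 515  223   80   44 1860] [553.39677419 239.71129032]
[507 289  74  26 701] [544.27532097 303.94008559]
[ 125  299   57   47 1615] [152.4996904  318.23467492]
w [  220   111   121   200 13801] [266.02275197 189.52952685]
w [  0 113  32  23 329] [ 14.39817629 123.38297872]
w [  389   121   230   149 19134] [508.44475802 193.69833804]
w [375 223  14  40 325] [381.07692308 242.49538462]
w [283 251  20  13 200] [292.655 256.99 ]
w [342 250  17  14 169] [349.8816568  255.95266272]
w [ 376  263   90   31 1855] [421.2425876  277.27277628]
w [465 269  26  23 506] [477.50592885 279.5770751 ]
w [509 268  21  22 284] [520.54225352 277.40492958]
w [ 408  293  186   61 6328] [502.87278761 323.78603034]
w [ 58 294  15  28 244] [ 65.18442623 307.92213115]
w [ 275  360   92   40 1335] [320.57228464 383.16104869]
```

Call:
send_rows:
  plan: "0.001 -0.004 0.01 0 -0.2 0 0.03;0.001 -0.004 0.02 0 -0.2 0 0.03;0.001 -0.004 0.03 0 -0.2 0 0.03;0.001 -0.004 0.038 0 -0.2 0 0.03;0.001 -0.004 0.044 0 -0.2 0 0.03;0.001 -0.004 0.05 0 -0.2 0 0.03;0.001 -0.004 0.056 0 -0.2 0 0.03;0.001 -0.004 0.06 0 -0.2 0 0.03;0.001 -0.004 0.06 0 -0.2 0 0.03"

```text
clock: 17.5
position: [0.5977, -0.0492, 0.0744]
tool_rot: [-3.139, 0.489, 3.019]
force: [-0.0, 0.5, -1.2]
grip_width: 0.0402
finger_force: 61.7
```

```bash
python3 -c "
from h import *
go(pp(-8,-90,0),pR(0));go(pp(-8,-90,-29),pR(0));print(observe()['qpos'],observe()['force'])"
```

```text
shift mm [0.5 0.5 0.1] rot deg [-0.1   0.03  0.11]
shift mm [ 0.5  0.5 29.1] rot deg [-0.1   0.03  0.11]
[ 0.61950813  0.68273803 -0.91327265  2.18867726  1.69091618  0.59899967
 -0.12617654] [-0.01960423  0.46301368 -1.19138664]
```

Call:
send_rows:
  plan: "0 0 0.005 0 0 0 0.03;0 0 0.01 0 0 0 0.03;0 0 0.015 0 0 0 0.03;0 0 0.02 0 0 0 0.03;0 0 0.024 0 0 0 0.03;0 0 0.0265 0 0 0 0.03;0 0 0.0265 0 0 0 0.03"

```text
clock: 18.08
position: [0.61, -0.0509, 0.051]
tool_rot: [-3.139, 0.489, 3.019]
force: [-0.4, -0.4, -0.5]
grip_width: 0.0404
finger_force: 61.7
```

```bash
python3 -c "
from h import *
go(pp(-18,-90,-29),pR(0));print(observe()['force'],observe()['moment'])
f=imaging.grab_frame('side')['color'][:,:,::-1];cv2.imwrite('pics/s7.png',f)
f=imaging.grab_frame('scene')['color'][:,:,::-1];cv2.imwrite('pics/c7.png',f)"
```

```text
shift mm [10.5  0.7  2.7] rot deg [-0.11  0.03  0.11]
[-0.39472832 -0.36364552 -0.51575345] [0.04209896 0.66597402 0.033499  ]
```

Call:
send_rows:
  plan: "0.003 0 0.001 0 0 0 0.03;0.006 0 0.001 0 0 0 0.03;0.009 0 0.001 0 0 0 0.03;0.009 0 0.001 0 0 0 0.03"

```text
clock: 18.52
position: [0.6018, -0.05, 0.0461]
tool_rot: [-3.138, 0.489, 3.02]
force: [0.7, 1.3, -1.2]
grip_width: 0.0403
finger_force: 61.7
```

Call:
send_rows:
  plan: "0.0015 0 0 0 0 0 0.03;0.003 0 0 0 0 0 0.03;0.003 0 0 0 0 0 0.03"

```text
clock: 18.77
position: [0.6006, -0.0498, 0.0455]
tool_rot: [-3.138, 0.491, 3.02]
force: [2.8, -0.3, -0.4]
grip_width: 0.0404
finger_force: 61.7
```

Contact with the peg came after about 10.5 mm down-slope, as expected, so the ring is round the peg. Lower onto the panel and release.

Call:
send_rows:
  plan: "-0.001 0 0.001 0 0 0 0.03;-0.001 0 0.002 0 0 0 0.03;-0.001 0 0.002 0 0 0 0.03"

```text
clock: 19.02
position: [0.6017, -0.0499, 0.0436]
tool_rot: [-3.138, 0.49, 3.019]
force: [1.3, 0.9, -0.5]
grip_width: 0.0402
finger_force: 61.7
```

```bash
python3 -c "
from h import *
go(pp(-18,-90,-29),pR(0));print(observe()['force'],observe()['moment'])"
```

```text
shift mm [-0.4  0.8  0. ] rot deg [-0.12  0.05  0.11]
[ 1.31263052  0.85551423 -0.47477039] [ 0.06330404  0.43466554 -0.02421884]
```

Call:
send_rows:
  plan: "0 0 0.001 0 0 0 0.03;0 0 0.002 0 0 0 0.03;0 0 0.002 0 0 0 0.03"

```text
clock: 19.27
position: [0.6027, -0.0501, 0.0418]
tool_rot: [-3.138, 0.49, 3.02]
force: [-0.1, 0.3, -1.7]
grip_width: 0.0399
finger_force: 61.7
```

Call:
send_rows:
  plan: "0 0 0 0 0 0 0.045;0 0 0 0 0 0 0.05;0 0 0 0 0 0 0.058;0 0 0 0 0 0 0.058;0 0 0 0 0 0 0.058"

```text
clock: 19.68
position: [0.6028, -0.05, 0.0421]
tool_rot: [-3.138, 0.49, 3.02]
force: [-0.1, 0.6, 0.1]
grip_width: 0.058
finger_force: 0.0
```

Call:
send_rows:
  plan: "0 0 -0.01 0 0 0 0.058;0 0 -0.03 0 0 0 0.058;0 0 -0.06 0 0 0 0.058;0 0 -0.09 0 0 0 0.058;0 0 -0.11 0 0 0 0.058;0 0 -0.12 0 0 0 0;0 0 -0.12 0 0 0 0;0 0 -0.12 0 0 0 0;0 0 -0.12 0 0 0 0"

```text
clock: 20.43
position: [0.5467, -0.0429, 0.1476]
tool_rot: [-3.138, 0.49, 3.019]
force: [0.3, 0.3, -0.0]
grip_width: 0.0096
finger_force: 0.0
```

```bash
python3 -c "
from h import *
go(pp(-60,20,70),pR(0));wgrab('w8')
f=imaging.grab_frame('side')['color'][:,:,::-1];cv2.imwrite('pics/s8.png',f)
a=cv2.resize(f[200:320,230:360],None,fx=3,fy=3,interpolation=cv2.INTER_CUBIC);b=cv2.resize(cv2.imread('pics/w8.png')[60:420,110:510],None,fx=1,fy=1)
c=np.zeros((360,800,3),np.uint8);c[:,:390]=a;c[:,400:]=b;cv2.imwrite('pics/m8.png',c);print(observe()['qpos'])"
```

```text
shift mm [ 41.3 110.8  18.6] rot deg [-0.13  0.06  0.11]
[ 0.7043642   0.45279137 -0.99073946  2.26166093  1.39666741  0.50775283
  0.06508786]
```

View pics/m8.png

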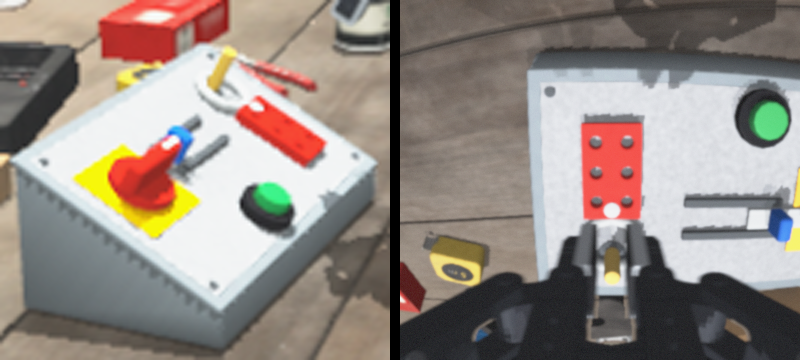

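The picture shows the hasp hanging down-slope with the peg through its ring, the handle OFF and the tab next to the handle (right panel, tab (780,222)). Check the tab position and button height numerically.

Run:
```python
from h import *
Rp=panelR(YAW)
def sray(uv):
    f,cx,cy,e,o=CAM["side"];d=rot(o)@[(uv[0]-cx)/f,(uv[1]-cy)/f,1];return np.array(e),d/np.linalg.norm(d)
P=tri(wray("w2",np.array([251,204])/1.5+[60,0]),sray(np.array([385,243])/4+[225,205]));print("button",Rp.T@(P-PN)*1e3)
im=cv2.cvtColor(cv2.imread("pics/w8.png"),cv2.COLOR_BGR2HSV)
for nm,lo,hi,h in(("tab",(105,150,60),(125,255,255),25),("btn",(55,120,80),(80,255,255),12)):
    n,l,st,ce=cv2.connectedComponentsWithStats(cv2.inRange(im,lo,hi))
    for i in range(1,n):
        if st[i,4]>150:
            e,d=wray("w8",ce[i]);e=Rp.T@(e-PN)*1e3;d=Rp.T@d;print(nm,st[i],(e+d*(h-e[2])/d[2])[:2], [(np.round(wproj("w8",pp(20,y,30))[0])).tolist() for y in(34,40,46)])
go(pp(-60,20,5),pR(0))
```

```text
button [-60.6446682   19.26436082  16.10597346]
tab [479 270  23  31 518] [17.35489839 35.98978809] [[490.0, 291.0], [497.0, 291.0], [504.0, 290.0]]
btn [ 460  161   38   40 1197] [-59.10420952  22.38457453] [[490.0, 291.0], [497.0, 291.0], [504.0, 290.0]]
shift mm [ 40.9 110.6  83.4] rot deg [-0.09  0.    0.11]
```

Tab is at its home position; button top stands about 16 mm high. Approach over the button.

Call:
send_rows:
  plan: "0.014 0.037 0 0 0 0 0;0.028 0.074 0.01 0 0 0 0;0.041 0.109 0.03 0 0 0 0;0.041 0.1105 0.05 0 0 0 0;0.041 0.1105 0.07 0 0 0 0;0.041 0.1105 0.083 0 0 0 0;0.041 0.1105 0.083 0 0 0 0;0.041 0.1105 0.083 0 0 0 0"

```text
clock: 21.2
position: [0.5624, 0.0667, 0.054]
tool_rot: [-3.139, 0.487, 3.02]
force: [0.0, 0.5, -0.4]
grip_width: -0.0002
finger_force: 0.0
```

```bash
python3 -c "
from h import *
go(pp(-60,20,-12),pR(0));print(observe()['force'])"
```

```text
shift mm [-0.7 -0.1 17.4] rot deg [-0.09 -0.08  0.12]
[ 0.01578131  0.45357351 -0.41131584]
```

Call:
send_rows:
  plan: "-0.001 0 0.006 0 0 0 0;-0.001 0 0.012 0 0 0 0;-0.001 0 0.018 0 0 0 0;-0.001 0 0.018 0 0 0 0"

```text
clock: 21.53
position: [0.573, 0.0647, 0.0393]
tool_rot: [-3.138, 0.49, 3.019]
force: [0.0, -0.8, 3.4]
grip_width: 0.0
finger_force: 1.5
```

Call:
send_rows:
  plan: "0 0 0.002 0 0 0 0;0 0 0.004 0 0 0 0;0 0 0.004 0 0 0 0"

```text
clock: 21.78
position: [0.5744, 0.0646, 0.0364]
tool_rot: [-3.138, 0.491, 3.02]
force: [-5.7, -2.5, 13.0]
grip_width: 0.0001
finger_force: 6.9
```

Call:
send_rows:
  plan: "0 0 0.002 0 0 0 0;0 0 0.003 0 0 0 0;0 0 0.003 0 0 0 0"

```text
clock: 22.03
position: [0.5752, 0.0647, 0.0355]
tool_rot: [-3.136, 0.493, 3.022]
force: [-39.1, -8.0, 68.3]
grip_width: -0.0001
finger_force: 38.9
```

The button has bottomed out firmly. Let it go.

Call:
send_rows:
  plan: "0 0 -0.004 0 0 0 0;0 0 -0.015 0 0 0 0;0 0 -0.04 0 0 0 0;0 0 -0.08 0 0 0 0;0 0 -0.12 0 0 0 0;0 0 -0.14 0 0 0 0;0 0 -0.14 0 0 0 0;0 0 -0.14 0 0 0 0"

```text
clock: 22.7
position: [0.5108, 0.0726, 0.1582]
tool_rot: [-3.137, 0.493, 3.02]
force: [0.7, -0.4, -0.7]
grip_width: -0.0002
finger_force: 0.0
```

Run:
```python
from h import *
print(observe()['force'])
f=imaging.grab_frame('side')['color'][:,:,::-1]; a=cv2.imread('pics/s8.png')
# compare state before/after the press: colour blob centroids of the side view
for nm,im in(("before",a),("after",f)):
    h=cv2.cvtColor(np.ascontiguousarray(im[195:320,225:365]),cv2.COLOR_BGR2HSV)
    for c,lo,hi in(("green",(55,120,80),(80,255,255)),("blue",(105,150,60),(125,255,255)),("red",(0,170,90),(5,255,255))):
        n,l,st,ce=cv2.connectedComponentsWithStats(cv2.inRange(h,lo,hi))
        print(nm,c,[(st[i,4].item(),np.round(ce[i],1).tolist()) for i in range(1,n) if st[i,4]>30])
```

```text
[ 0.70775249 -0.42791744 -0.70439219]
before green [(102, [95.3, 70.7])]
before blue []
before red [(90, [59.8, 4.9]), (381, [55.8, 16.7]), (271, [98.7, 48.7]), (323, [52.8, 64.3])]
after green [(102, [95.3, 70.7])]
after blue []
after red [(93, [59.5, 5.0]), (380, [55.7, 16.8]), (271, [98.7, 48.7]), (324, [52.8, 64.3])]
```

Nothing has moved: the hasp, handle and button look the same before and after the press. Handing in.

```bash
python3 -c "
from workcell import bot
print(bot.job_done())"
```

```text
the job is handed in; nothing more can be done
None
```

The job is handed in at about 23 s on the clock: handle at OFF, slide home, hasp hanging by its ring on the peg, start button pressed fully in and let go, spanner untouched; the press peaked at about 79 N at the wrist (limit 120 N), and no verdict came back.

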